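Lay the steriliser cassette down and bed it against the loading stop

ROBOT

A 6-joint arm with a two-finger parallel gripper is mounted at the origin on the work surface. World frame = base frame: x ahead of the robot, y to its left, z up, the work surface at z = 0. Lengths are in m, angles in rad, forces in N, time in s.
With the tool pointing down it reaches from about 0.3 to 0.825 m from the base axis. Payload 5.4 kg.
Tool frame: the origin (TCP) lies on the centre line of the jaws, within the pads' length; the fingertips stand 8 mm ahead of it and the grasp point (between the pads) lies 11 mm behind it (bot.tcp_to_tips is the distance from the TCP to the fingertips, in m); z points along the fingers, x is the direction in which the jaws open and shut, and the axes are right-handed (so a half turn about z gives the same grasp; the last joint's range is limited). The gripper opens to 92 mm and grips with 3 to 60 N. Pads are 20 mm wide; open, the fingers measure 128 mm over their backs; the gripper's body (75 mm by 189 mm) begins 69 mm behind the grasp point.
Start: joints at [0.902, 0.158, 1.597, -0, 1.386, -0.21], TCP at [0.255, 0.516, 0.223] pointing down, gripper open.
Joint ranges: [-2.91, 2.91], [-0.94, 2.29], [0.18, 2.7], [-1.29, 4.43], [0.17, 2.64], [-3, 3]. Speed limits (rad/s): [2.57, 2.57, 3.14, 3.14, 3.14, 3.14].

INTERFACE

Orientations are given as a rotation vector (axis times angle).
In Python, from cell import bot, viewer gives the robot as it stands. The module is installed in compiled form; this text tells all that it offers.
- The arm moves only by the tool play_rows, never from a script. Its argument "plan" is text: rows parted by semicolons, each of 7 numbers parted by spaces: the opening in per cent of the stroke, from 0 (shut) to 100 (fully open), then the shift along the world's x, y, z each as a share of 200 mm, from -1 to 1, then the turn, a rotation vector about the world's x, y, z each as a share of pi/4 rad, from -1 to 1. In form: jaw tx ty tz rx ry rz; .... A call has 1 to 5 rows; each row is the pose to reach, as a shift and turn from the pose commanded when the call began; what a row does not reach only later rows make up. A row lasts 1/8 s, in which the tool goes at most 62.5 mm and 10.7 degrees, less where a joint would pass 70% of its speed; a pose out of reach is approached as far as the arm can. A call with a number of a shift or a turn outside -1 to 1 is refused whole. A call with a gripper value outside its range is refused whole. The fingers move at their own pace and stop on an object; "squeeze" is the grip in N (left out, the last holds). Time passes only in rows, so rows that repeat a pose let the fingers close. It gives the time, the measured TCP pose, the force and the opening at its end, in the units of the state.
- bot.get_state(): the state, without advancing time (a new reading comes with each control period).
- viewer.capture(name): name is "side" or "top" or "wrist"; returns the picture (420x560x3 uint8, blue, green, red); there is no depth.
- viewer.calibration(name): a dict with "camera_matrix" (3x3 intrinsics, pixels), "k1" (the pictures are not rectified: a ray, as slopes to the right and down, at radius r is drawn at 1 + k1 r^2 times it, then the intrinsics apply), "rvec" (rotation vector, rad) and "tvec" (3), from world to camera coordinates, as OpenCV has them. Camera axes: x right, y down, z forward; pixel columns grow to the right and rows downward; lengths in m; the calibration is good to about 2 mm. A picture is of the moment at which its call begins: read the wrist's pose just before it. calibration takes no time and is no camera call; for the wrist camera it gives the pose at the moment of the call.
- bot.sign_off(): hands the job in, once; it reports no verdict.
The state is a dict: "clock": time; "joint_positions": joint angles; "qvel": joint speeds; "joint_efforts": joint torques, N m; "eef_pos": TCP position; "eef_rot": TCP orientation; "wrist_force": force on the tool from outside, world axes, zero at the start; "torque": the same for the moment, N m; "grip_width": opening from 0.0 (shut) to 1.0 (fully open).
Only numpy, scipy, OpenCV 4.12 (cv2) and the standard library are available. Lean on these libraries where they do the work, as an engineer would, in place of code of your own. Each camera call takes 0.05 s, during which the arm holds its last target.

TASK

Tip the standing aluminium instrument cassette over towards the stop rail, so that it lies flat on its back with the windowed lid facing up. Then slide it along the bench until its leading end is square against the rail's sprung rubber buffer, and press it home firmly (about 8 N, for half a second) without ramming it. Leave it lying there still bearing on the buffer, and do not disturb the other things on the bench.

Things in the scene. Friction and masses are not known exactly. Their poses are not given: they have to be found in the camera images.
- cassette: closed rigid aluminium box standing on a short end: 200 mm tall (own z), 120 wide (own y), 80 thick (own x), 0.5 to 0.85 kg. Origin: centre of the end it stands on at the start, when own z is up. The windowed lid is the face on own -x, away from the rail; the plain back (+x) looks to the rail within 0.2 rad. Pushed high on the lid it tips about its lower +x edge and falls after some 22 degrees
- cassette_end (a point): centre of the cassette's other end face (120 by 80 mm), 200 mm along own z from its origin: the top at the start, the leading end once it lies, then 30 to 140 mm short of the buffer. The lying cassette is 80 mm high and slides with 1.5 to 5 N of friction, not known in advance
- stop: stop rail bolted to the bench: steel bar 240 mm long (own y), 56 mm high, front face at own x = 0, foot plate to x = +70. Origin on the bench below the middle of that face. In front of it, on a carriage clamped on two rods, a black rubber buffer plate (200 mm along y, 8 to 52 mm high, parallel to the rail) looks along own -x to the cassette. The buffer stands somewhere between x = -30 and -80 mm
- small_bottle: bystander: small clear glass bottle, 38 mm across, 115 mm tall, standing; origin at the centre of its underside
- amber_jar: bystander: squat amber jar with a black cap, 52 mm across, 70 mm tall, standing; origin at the centre of its underside
- brush: bystander: blue-handled brush, 170 mm long, lying along its own x axis; origin under its middle
- nipper: bystander: steel nail nipper lying flat, about 120 by 50 by 11 mm; origin on the bench near its middle, jaws to its own +x
- glove_carton: bystander: flat-lying glove carton, 125 by 235 by 75 mm, with a dark oval slot on top; origin at the centre of its underside
- spray_bottle: bystander: clear spray bottle with white trigger head, 64 mm across, 240 mm tall, standing; origin at the centre of its underside
- magnifier: bystander: black magnifying glass lying flat, lens 84 mm across, handle 100 mm along its own +x, 12 mm high; origin under the lens centre
- cassette_lid (a point): centre of the lid, the 120 by 200 mm face with a glass window and four rows of vent slots, all flush; 40 mm from the cassette's middle plane and 100 mm from either end. Faces level at the start; must face up at the end
- buffer_zone (a point): a fixed point of the rail, 55 mm in front of the steel bar's middle and 30 mm up: the middle of the range in which the buffer's face may stand, NOT its face, which is set up to 25 mm nearer or farther each time: find it by feel. The buffer gives 2.5 N per mm over 6.5 mm, then is hard. Press on it with 5 to 20 N. Springing back, it may push the released cassette back a few mm

How it is judged:
By the outcome, as a careful person would: the job done as asked, in the order asked, and still so for the second after the job is handed in, with the robot touching nothing.
It also fails if it takes over 64 s, if anything falls off the work surface, if the arm or the gripper's body presses on something with over 40 N, if the wrist force passes 120 N, or if a joint passes its speed limit or range.

## Working session

There is one attempt and no reset: what is moved stays moved. The work goes in short steps, Python scripts to look and compute and a tool call to move; the robot and the scene stay as the last step left them, time stands still between calls to the robot, and variables do not carry over. Pictures are saved under pics/ and viewed, and the job is handed in when it is done.

Besides the shell and the picture viewer there is one more tool, called as name(argument=value, ...), one argument or row to a line, values as JSON. play_rows: Moves the arm, as the interface text tells. Its arguments: {"type":"object","properties":{"plan":{"type":"string"},"squeeze":{"type":"number"}},"required":["plan"]}

```bash
mkdir -p pics
cat > h.py <<'E'
import numpy as np,cv2
from cell import bot,viewer
def snap(n,f):
    c=viewer.calibration(n); im=viewer.capture(n); cv2.imwrite('pics/'+f+'.png',im); np.save('pics/'+f+'.npy',c,allow_pickle=True); return im
def cal(n): return viewer.calibration(n)
def ray(c,u,v):
    K=np.array(c['camera_matrix']);d=np.array([(u-K[0,2])/K[0,0],(v-K[1,2])/K[1,1]])
    p=d.copy()
    for _ in range(30): p=d/(1+c['k1']*(p@p))
    R=cv2.Rodrigues(np.array(c['rvec'],float))[0];t=np.array(c['tvec'],float).ravel()
    return -R.T@t, R.T@np.array([p[0],p[1],1])
def at(c,u,v,z):
    o,d=ray(c,u,v); return o+d*(z-o[2])/d[2]
def proj(c,P):
    K=np.array(c['camera_matrix']);R=cv2.Rodrigues(np.array(c['rvec'],float))[0];t=np.array(c['tvec'],float).ravel()
    q=R@np.array(P)+t;p=q[:2]/q[2];p=p*(1+c['k1']*(p@p));return K[0,0]*p[0]+K[0,2],K[1,1]*p[1]+K[1,2]
def crop(im,x,y,w,h,s,f): cv2.imwrite('pics/'+f+'.png',cv2.resize(im[y:y+h,x:x+w],None,fx=s,fy=s,interpolation=cv2.INTER_CUBIC))
E
python3 - <<'E'
from h import *
for n in('side','top','wrist'): snap(n,n+'0')
print({k:v for k,v in bot.get_state().items()})
for n in('side','top','wrist'):
    c=cal(n);print(n,c['camera_matrix'][0],c['k1'],ray(c,280,210))
E
```

```text
{'clock': 0.15, 'joint_positions': array([ 9.01902103e-01,  1.58907553e-01,  1.59793837e+00,  8.99057916e-06,
        1.38622458e+00, -2.10101707e-01]), 'qvel': array([ 0.00048737, -0.00092439, -0.00283158,  0.00016517, -0.00064443,
       -0.001663  ]), 'joint_efforts': array([ 7.83967084e-05, -3.85919809e+01, -3.22433245e+01,  7.01740058e-02,
        3.51719919e-02, -9.47390527e-05]), 'eef_pos': array([0.25436064, 0.51514429, 0.22184557]), 'eef_rot': array([ 2.66796325e+00,  1.65785282e+00, -2.18826994e-03]), 'wrist_force': array([ 0.11857556,  0.23068765, -0.95436962]), 'torque': array([ 0.00962747, -0.0119552 ,  0.01770449]), 'grip_width': 0.9989692228188435}
side [540.20265013   0.         287.87256982] -0.026835986050238615 (array([ 0.44884575, -1.04359341,  1.3089749 ]), array([ 0.05684497,  0.65625666, -0.75260351]))
top [382.4637696    0.         281.26773769] -0.038327512292099485 (array([ 0.36625092, -0.01408416,  1.16249334]), array([ 0.19883   ,  0.01596644, -0.97991731]))
wrist [373.68272616   0.         278.69343667] -0.012962219025899875 (array([0.18174739, 0.55168387, 0.38369281]), array([ 0.26441021, -0.12866167, -0.95582494]))
```

View pics/side0.png

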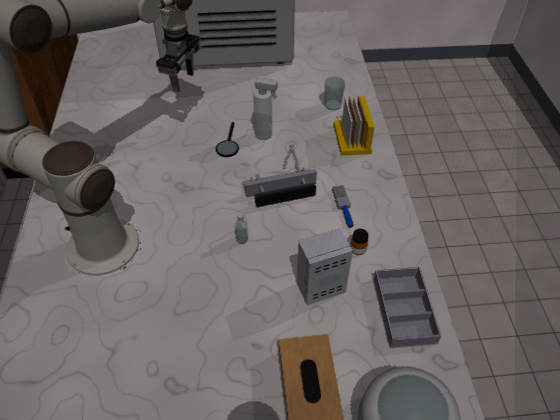

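View pics/top0.png

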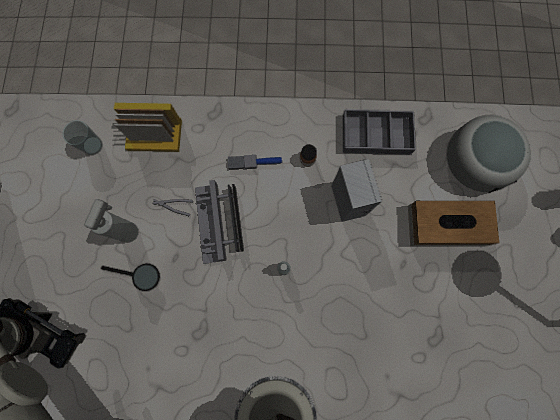

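View pics/wrist0.png

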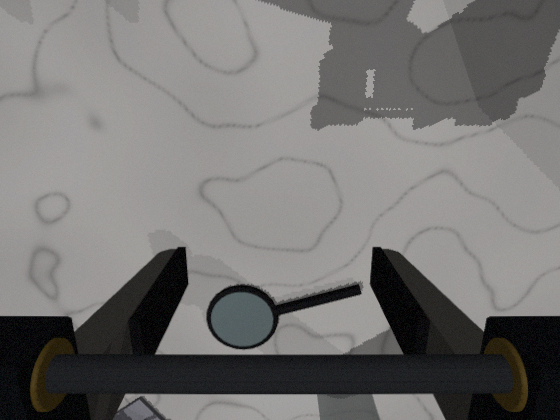

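Run:
```python
from h import *
t=cv2.imread('pics/top0.png');s=cv2.imread('pics/side0.png')
crop(t,180,130,220,150,3.6,'tc');crop(s,230,150,160,160,3.7,'sc')
```

```text
(no output)
```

View pics/tc.png

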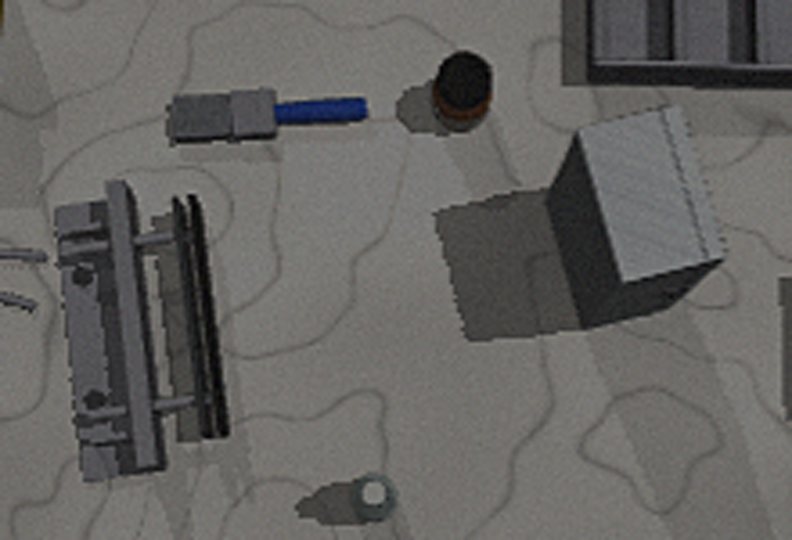

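View pics/sc.png

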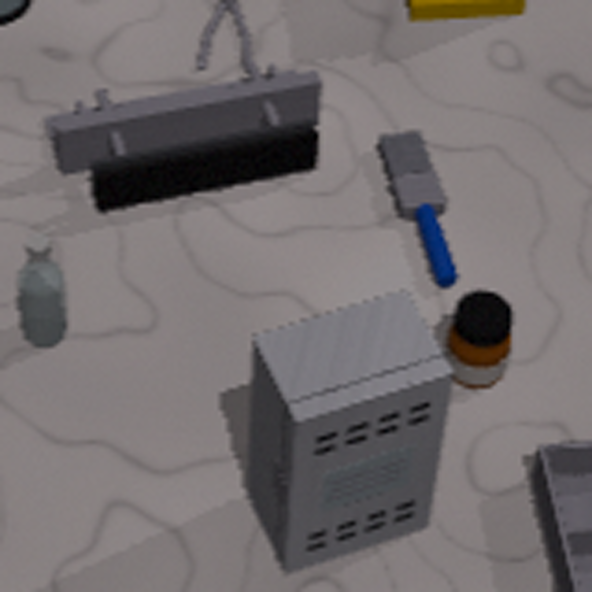

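Run:
```python
from h import *
np.set_printoptions(precision=4,suppress=True)
t=cal('top');s=cal('side')
T=lambda x,y,z:at(t,180+(x+.5)/3.6-.5,130+(y+.5)/3.6-.5,z)[:2]
S=lambda x,y,z:at(s,230+(x+.5)/3.7-.5,150+(y+.5)/3.7-.5,z)[:2]
print('cass top T');P=[T(580,133,.2),T(672,106,.2),T(724,260,.2),T(623,282,.2)];print(np.array(P),np.mean(P,0))
print('cass bot T',T(588,328,0))
print('S');Q=[S(255,338,.2),S(405,290,.2),S(452,370,.2),S(297,410,.2)];print(np.array(Q),np.mean(Q,0))
print('S bottom lid corners',S(287,572,0),S(428,525,0))
print('rail front T',T(127,180,.056),T(165,468,.056),'back',T(107,182,.056),T(142,470,.056))
print('rail S front top',S(55,172,0),S(52,122,.056),S(320,80,.056))
print('buf T',T(198,195,.052),T(229,436,.052),'S top',S(95,170,.052),S(318,130,.052),'bot',S(98,211,.008),S(317,167,.008))
print('bottle',T(375,495,.115),T(383,500,0),S(43,340,0), 'jar',T(463,80,.07),S(478,375,0))
```

```text
cass top T
[[ 0.6823 -0.1546]
 [ 0.7049 -0.2222]
 [ 0.5901 -0.2577]
 [ 0.572  -0.1851]] [ 0.6373 -0.2049]
cass bot T [ 0.5736 -0.1903]
S
[[ 0.5713 -0.1874]
 [ 0.6833 -0.1536]
 [ 0.7044 -0.2274]
 [ 0.593  -0.2516]] [ 0.638 -0.205]
S bottom lid corners [ 0.593  -0.2573] [ 0.7061 -0.2257]
rail front T [0.6786 0.2024] [0.4404 0.1569] back [0.6764 0.219 ] [0.4383 0.1753]
rail S front top [0.4366 0.1685] [0.4371 0.1761] [0.6768 0.2075]
buf T [0.6683 0.1428] [0.4679 0.1072] S top [0.4712 0.1197] [0.6676 0.1502] bot [0.4719 0.1118] [0.6684 0.1469]
bottle [ 0.4208 -0.012 ] [ 0.4228 -0.0186] [ 0.4185 -0.0195] jar [ 0.7686 -0.076 ] [ 0.7709 -0.0872]
```

play_rows(
  plan="100 0 0 0.3 0 0 0;100 0.1 -0.1 0.6 0 0 0;100 0.25 -0.35 0.85 0 0 -0.1;100 0.4 -0.6 0.85 0 0 -0.2;100 0.5 -0.9 0.85 0 0 -0.27",
)

```text
clock: 0.78
eef_pos: [0.3522, 0.344, 0.3933]
eef_rot: [2.83, 1.364, 0.003]
wrist_force: [0.4, -1.0, 0.8]
grip_width: 0.998
```

play_rows(
  plan="100 0.13 -0.25 0 0 0 -0.1;100 0.25 -0.5 0 0 0 -0.2;100 0.38 -0.75 0 0 0 -0.25;100 0.5 -1 0 0 0 -0.27",
)

```text
clock: 1.27
eef_pos: [0.4515, 0.1436, 0.3921]
eef_rot: [-2.958, -1.058, 0.0]
wrist_force: [1.6, -0.4, -0.2]
grip_width: 1.001
```

play_rows(
  plan="70 0.13 -0.25 0 0 0 -0.1;70 0.25 -0.5 0 0 0 -0.2;70 0.38 -0.75 0 0 0 -0.25;70 0.5 -1 0 0 0 -0.27",
)

```text
clock: 1.78
eef_pos: [0.5516, -0.0564, 0.392]
eef_rot: [-3.053, -0.739, 0.0]
wrist_force: [0.3, 0.4, -0.2]
grip_width: 0.7
```

play_rows(
  plan="70 0.13 -0.25 0 0 0 -0.1;70 0.25 -0.5 0 0 0 -0.2;70 0.38 -0.8 0 0 0 -0.25;70 0.52 -1 0 0 0 -0.26;70 0.52 -1 0 0 0 -0.26",
)

```text
clock: 2.4
eef_pos: [0.6554, -0.2578, 0.3873]
eef_rot: [-3.11, -0.419, 0.008]
wrist_force: [-0.9, 0.6, -1.4]
grip_width: 0.699
```

play_rows(
  plan="70 0.02 -0.17 0 0 0 0;70 0.02 -0.17 -0.2 0 0 0;70 0.02 -0.17 -0.5 0 0 0;70 0.02 -0.17 -0.8 0 0 0;70 0.02 -0.17 -1 0 0 0",
)

```text
clock: 3.02
eef_pos: [0.6576, -0.2864, 0.1893]
eef_rot: [-3.11, -0.427, 0.004]
wrist_force: [0.2, -0.1, 0.4]
grip_width: 0.699
```

play_rows(
  plan="70 0 0 -0.1 0 0 0;70 0 0 -0.1 0 0 0",
)

```text
clock: 3.28
eef_pos: [0.6586, -0.2877, 0.1719]
eef_rot: [-3.111, -0.426, 0.002]
wrist_force: [0.8, 0.8, -0.1]
grip_width: 0.698
```

Run:
```python
from h import *
np.set_printoptions(precision=4,suppress=True)
s=bot.get_state();print(s['eef_pos'],s['eef_rot'],s['wrist_force'])
a=snap('top','top1');b=snap('side','side1')
crop(a,280,120,140,140,4,'tc1');crop(b,250,180,150,150,4,'sc1')
```

```text
[ 0.6586 -0.2877  0.1719] [-3.1113 -0.4261  0.0019] [ 0.7906  0.8199 -0.082 ]
```

View pics/tc1.png

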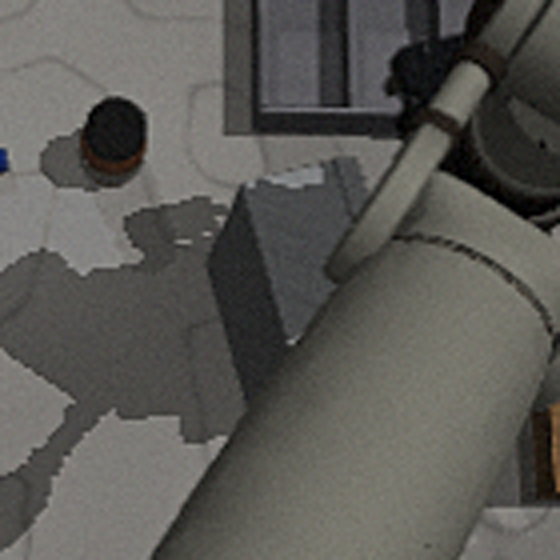

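View pics/sc1.png

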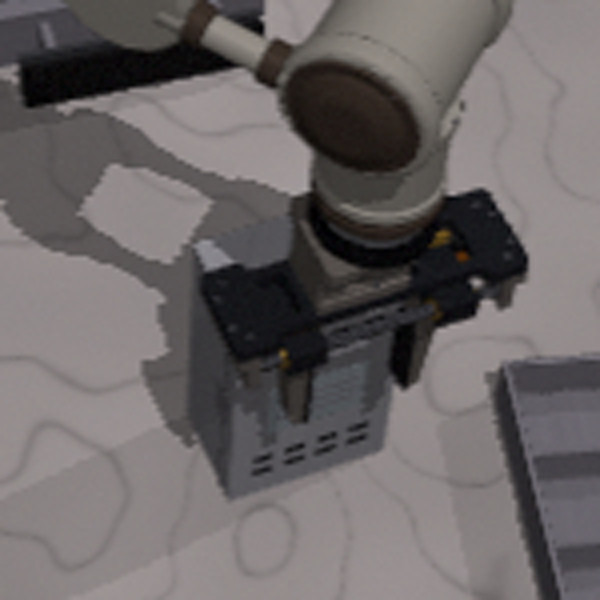

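play_rows(
  plan="70 -0.014 0.048 0 0 0 0;70 -0.027 0.096 0 0 0 0;70 -0.04 0.144 0 0 0 0;70 -0.046 0.163 0 0 0 0;70 -0.051 0.183 0 0 0 0",
)

```text
clock: 4.0
eef_pos: [0.6493, -0.2528, 0.1735]
eef_rot: [3.11, 0.425, 0.002]
wrist_force: [1.1, -3.7, 3.4]
grip_width: 0.698
```

play_rows(
  plan="70 -0.005 0.019 0 0 0 0;70 -0.01 0.038 0 0 0 0;70 -0.015 0.058 0 0 0 0;70 -0.021 0.077 0 0 0 0;70 -0.027 0.096 0 0 0 0",
)

```text
clock: 4.62
eef_pos: [0.6433, -0.2324, 0.1722]
eef_rot: [-3.112, -0.425, 0.0]
wrist_force: [1.2, -1.7, 2.5]
grip_width: 0.697
```

Run:
```python
from h import *
print(bot.get_state()['wrist_force'])
b=snap('side','side2')
crop(b,250,180,150,150,4,'sc2')
```

```text
[ 1.15462545 -1.67369108  2.52054889]
```

View pics/sc2.png

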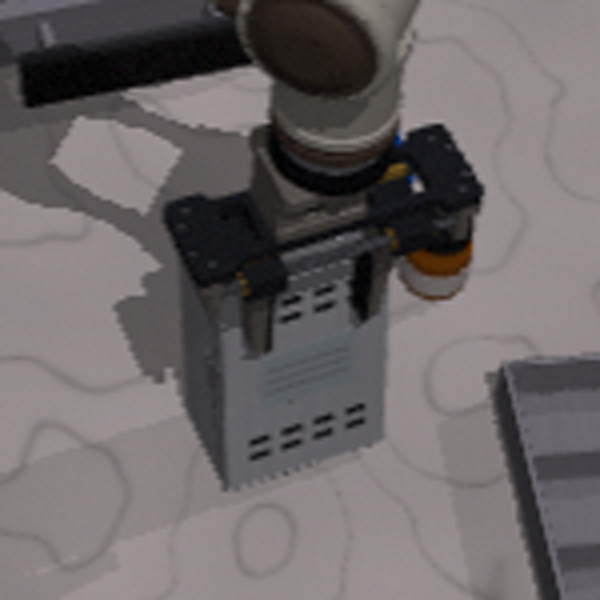

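play_rows(
  plan="70 -0.005 0.019 0 0 0 0;70 -0.01 0.038 0 0 0 0;70 -0.015 0.058 0 0 0 0;70 -0.021 0.077 0 0 0 0;70 -0.027 0.096 0 0 0 0",
)

```text
clock: 5.3
eef_pos: [0.6379, -0.2131, 0.1722]
eef_rot: [-3.112, -0.425, 0.0]
wrist_force: [0.3, -0.5, 1.1]
grip_width: 0.699
```

play_rows(
  plan="70 -0.005 0.019 0 0 0 0;70 -0.01 0.038 0 0 0 0;70 -0.015 0.058 0 0 0 0;70 -0.021 0.077 0 0 0 0;70 -0.027 0.096 0 0 0 0",
)

```text
clock: 5.92
eef_pos: [0.6325, -0.194, 0.1722]
eef_rot: [-3.112, -0.425, 0.0]
wrist_force: [-0.2, 0.5, 0.3]
grip_width: 0.696
```

Run:
```python
from h import *
print(bot.get_state()['wrist_force'])
b=snap('side','side3')
crop(b,230,150,160,160,3.7,'sc3')
```

```text
[-0.20284299  0.47849789  0.29814792]
```

View pics/sc3.png

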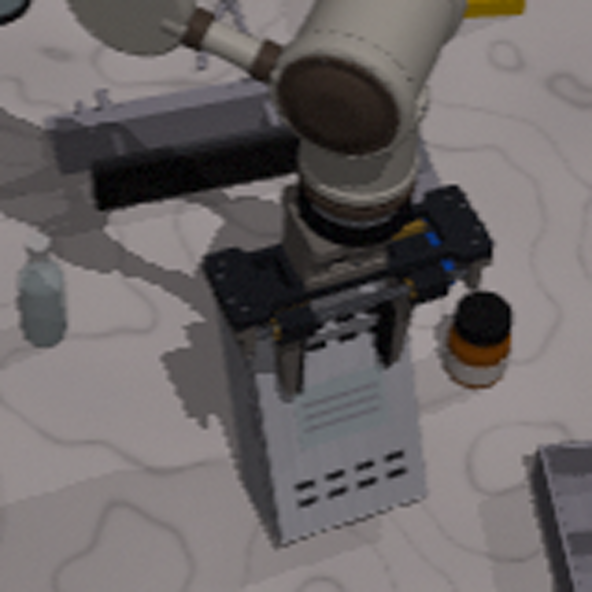

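play_rows(
  plan="70 -0.005 0.019 0 0 0 0;70 -0.01 0.038 0 0 0 0;70 -0.015 0.058 0 0 0 0;70 -0.015 0.058 0 0 0 0",
)

```text
clock: 6.48
eef_pos: [0.6296, -0.1825, 0.1724]
eef_rot: [-3.113, -0.426, -0.0]
wrist_force: [-0.0, -0.1, 0.8]
grip_width: 0.702
```

Run:
```python
from h import *
print(bot.get_state()['wrist_force'])
b=snap('side','side4')
crop(b,230,150,160,160,3.7,'sc4')
```

```text
[-0.03007058 -0.12591323  0.79050381]
```

View pics/sc4.png

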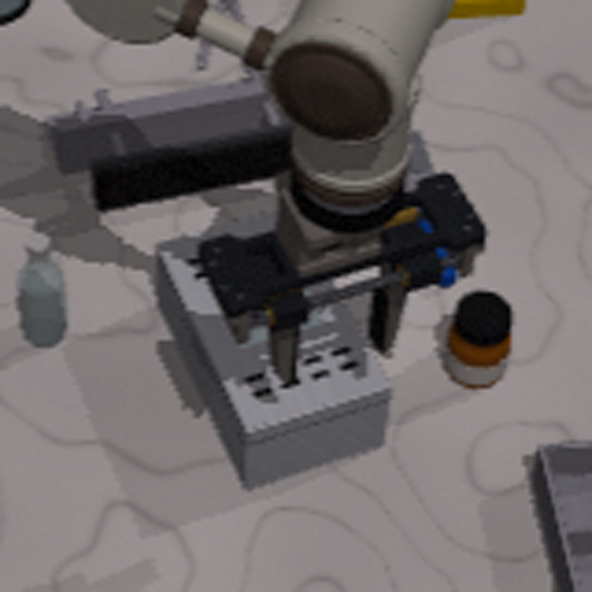

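play_rows(
  plan="70 0.05 -0.2 0.05 0 0 0;70 0.1 -0.4 0.05 0 0 0;70 0.14 -0.5 0.05 0 0 0;70 0.14 -0.5 0.05 0 0 0",
)

```text
clock: 7.02
eef_pos: [0.6575, -0.2843, 0.1819]
eef_rot: [3.113, 0.422, -0.0]
wrist_force: [0.6, 0.9, -1.2]
grip_width: 0.698
```

Run:
```python
from h import *
a=snap('top','top5');b=snap('side','side5')
crop(b,230,150,160,160,3.7,'sc5')
crop(a,180,130,220,150,3.6,'tc5')
```

```text
(no output)
```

View pics/sc5.png

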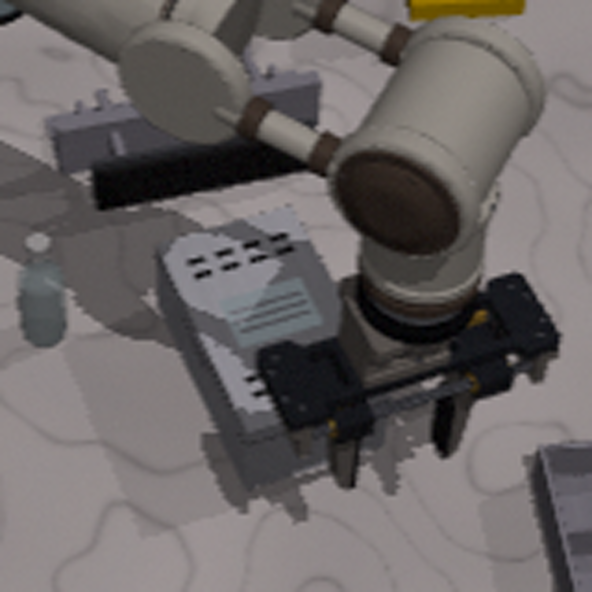

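View pics/tc5.png

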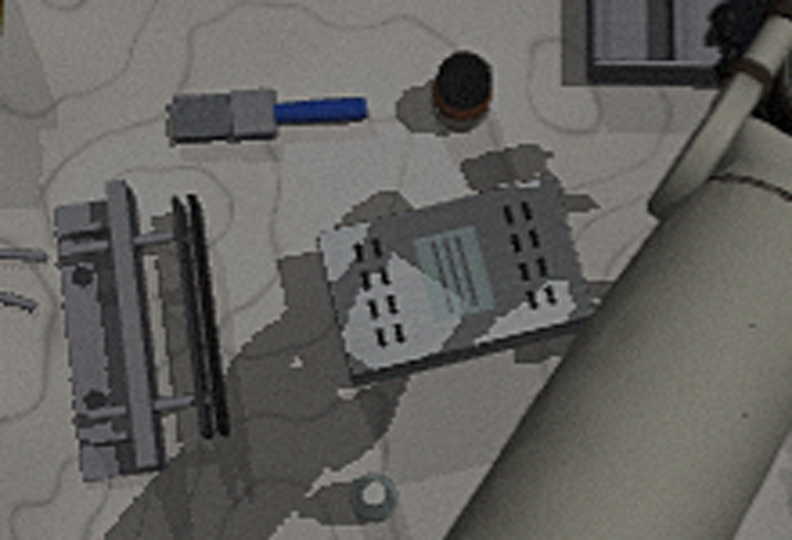

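Run:
```python
from h import *
np.set_printoptions(precision=4,suppress=True)
t=cal('top');s=cal('side')
T=lambda x,y,z:at(t,180+(x+.5)/3.6-.5,130+(y+.5)/3.6-.5,z)[:2]
S=lambda x,y,z:at(s,230+(x+.5)/3.7-.5,150+(y+.5)/3.7-.5,z)[:2]
def info(n,a,b):
    d=b-a;print(n,a,b,'mid',(a+b)/2,'len',np.hypot(*d),'ang',np.degrees(np.arctan2(d[1],d[0])))
info('lead T',T(352,378,.08),T(320,230,.08))
info('long low T',T(592,322,.08),T(352,378,.08))
info('long hi T',T(548,182,.08),T(320,230,.08))
info('lead S',S(160,245,.08),S(303,205,.08))
info('rear S top',S(243,432,.08),S(390,386,.08))
info('rear S bot',S(248,488,0),S(385,437,0))
info('rail T',T(165,468,.056),T(127,180,.056))
info('buf T',T(229,436,.052),T(198,195,.052))
info('buf S bot',S(98,211,.008),S(317,167,.008))
info('buf S top',S(95,170,.052),S(318,130,.052))
```

```text
lead T [0.514  0.0088] [0.634  0.0384] mid [0.574  0.0236] len 0.12353596722826524 ang 13.860467990237433
long low T [ 0.5643 -0.1814] [0.514  0.0088] mid [ 0.5391 -0.0863] len 0.196706099746063 ang 104.80640423679395
long hi T [ 0.6792 -0.1459] [0.634  0.0384] mid [ 0.6566 -0.0538] len 0.1898196688674374 ang 103.80032953841949
lead S [0.5184 0.0067] [0.6392 0.0397] mid [0.5788 0.0232] len 0.12520158293355066 ang 15.253641451147535
rear S top [ 0.5659 -0.1824] [ 0.6822 -0.1499] mid [ 0.624  -0.1662] len 0.12075601716428289 ang 15.58901980457889
rear S bot [ 0.5718 -0.1795] [ 0.6856 -0.1413] mid [ 0.6287 -0.1604] len 0.12012786662166342 ang 18.56591799779891
rail T [0.4404 0.1569] [0.6786 0.2024] mid [0.5595 0.1797] len 0.24246978135523073 ang 10.807588309789438
buf T [0.4679 0.1072] [0.6683 0.1428] mid [0.5681 0.125 ] len 0.20349860294861596 ang 10.074945779847347
buf S bot [0.4719 0.1118] [0.6684 0.1469] mid [0.5701 0.1293] len 0.19968919521560288 ang 10.14136509086395
buf S top [0.4712 0.1197] [0.6676 0.1502] mid [0.5694 0.135 ] len 0.19874531316531918 ang 8.838468811493906
```

play_rows(
  plan="80 -0.08 0.1 -0.1 0 0 -0.06;80 -0.155 0.225 -0.25 0 0 -0.12;80 -0.155 0.225 -0.5 0 0 -0.12;80 -0.155 0.225 -0.7 0 0 -0.12;80 -0.155 0.225 -0.73 0 0 -0.12",
)

```text
clock: 7.75
eef_pos: [0.6241, -0.2351, 0.033]
eef_rot: [-3.125, -0.28, 0.009]
wrist_force: [-0.5, -0.3, 0.5]
grip_width: 0.801
```

play_rows(
  plan="80 0 0 0 0 0 0;80 0 0 0 0 0 0",
)

```text
clock: 8.0
eef_pos: [0.6283, -0.2386, 0.0391]
eef_rot: [3.127, 0.278, 0.006]
wrist_force: [-0.7, 0.4, -0.2]
grip_width: 0.799
```

Run:
```python
from h import *
s=bot.get_state();print(s['eef_pos'],s['eef_rot'],s['wrist_force'],2*np.degrees(np.arctan2(s['eef_rot'][1],s['eef_rot'][0])))
b=snap('side','side6')
crop(b,230,150,160,160,3.7,'sc6')
```

```text
[ 0.62830377 -0.2385936   0.03913046] [3.12667775 0.2784411  0.00552281] [-0.7030375   0.38485218 -0.18816244] 10.1779124842817
```

View pics/sc6.png

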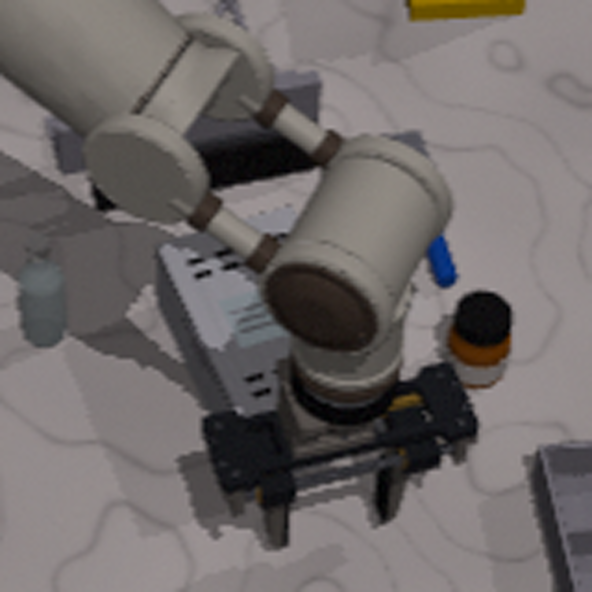

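play_rows(
  plan="80 -0.009 0.049 0 0 0 0;80 -0.018 0.098 0 0 0 0;80 -0.025 0.138 0 0 0 0;80 -0.03 0.168 0 0 0 0;80 -0.035 0.197 0 0 0 0",
)

```text
clock: 8.68
eef_pos: [0.6196, -0.198, 0.0363]
eef_rot: [-3.129, -0.278, 0.0]
wrist_force: [-0.5, -0.2, 0.5]
grip_width: 0.798
```

play_rows(
  plan="80 -0.005 0.03 0 0 0 0;80 -0.01 0.059 0 0 0 0;80 -0.016 0.089 0 0 0 0;80 -0.021 0.118 0 0 0 0;80 -0.026 0.148 0 0 0 0",
)

```text
clock: 9.3
eef_pos: [0.6143, -0.169, 0.0364]
eef_rot: [3.129, 0.278, -0.0]
wrist_force: [-1.7, -4.9, -1.1]
grip_width: 0.8
```

play_rows(
  plan="80 -0.005 0.03 0 0 0 0;80 -0.01 0.059 0 0 0 0;80 -0.016 0.089 0 0 0 0;80 -0.021 0.118 0 0 0 0;80 -0.026 0.148 0 0 0 0",
)

```text
clock: 9.93
eef_pos: [0.6094, -0.1388, 0.0364]
eef_rot: [-3.129, -0.278, -0.001]
wrist_force: [0.9, -4.2, -1.2]
grip_width: 0.798
```

Run:
```python
from h import *
s=bot.get_state();print(s['eef_pos'],s['eef_rot'],s['wrist_force'],s['torque'])
a=snap('top','top7');b=snap('side','side7')
crop(b,230,150,160,160,3.7,'sc7')
crop(a,180,130,220,150,3.6,'tc7')
```

```text
[ 0.60944104 -0.13875307  0.03639663] [-3.12918852e+00 -2.77557774e-01 -9.82858516e-04] [ 0.94893988 -4.21828564 -1.16778213] [-0.6346409   0.01413742 -0.06283033]
```

View pics/sc7.png

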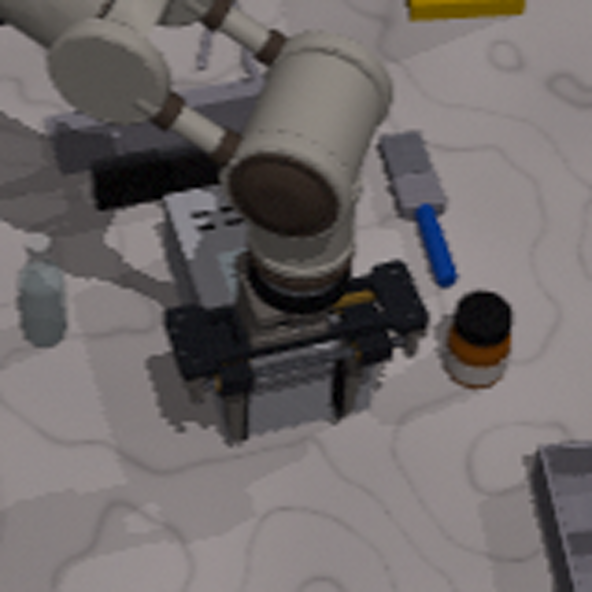

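View pics/tc7.png

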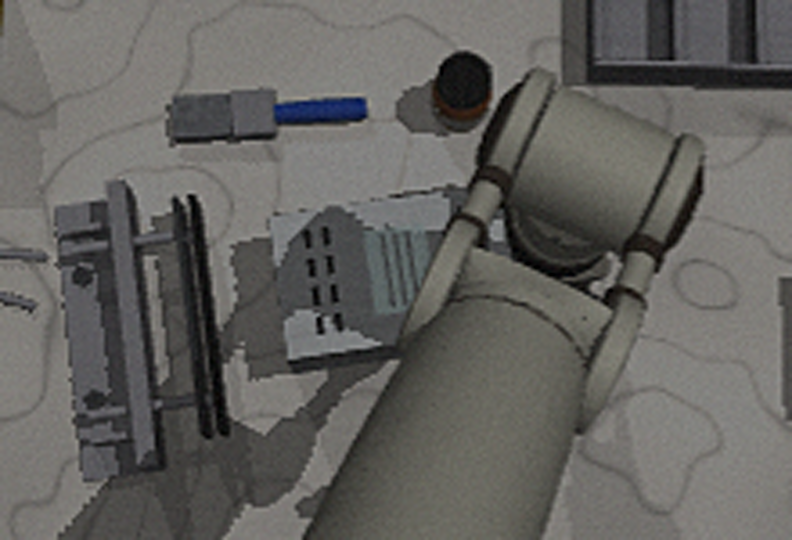

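play_rows(
  plan="80 -0.005 0.03 0 0 0 0;80 -0.01 0.059 0 0 0 0;80 -0.016 0.089 0 0 0 0;80 -0.021 0.118 0 0 0 0;80 -0.026 0.148 0 0 0 0",
)

```text
clock: 10.65
eef_pos: [0.6041, -0.1094, 0.0365]
eef_rot: [3.129, 0.278, 0.0]
wrist_force: [-0.3, -4.9, -0.8]
grip_width: 0.804
```

play_rows(
  plan="80 -0.004 0.02 0 0 0 0;80 -0.007 0.037 0 0 0 0;80 -0.009 0.049 0 0 0 0;80 -0.011 0.059 0 0 0 0;80 -0.012 0.069 0 0 0 0",
)

```text
clock: 11.28
eef_pos: [0.6017, -0.096, 0.0365]
eef_rot: [3.129, 0.278, 0.0]
wrist_force: [0.0, -5.2, 0.5]
grip_width: 0.804
```

Run:
```python
from h import *
np.set_printoptions(precision=4,suppress=True)
s=bot.get_state();print(s['eef_pos'],s['eef_rot'],s['wrist_force'],s['torque'])
a=snap('top','top8');b=snap('side','side8')
crop(b,230,150,130,130,4.5,'sc8')
crop(a,180,160,120,110,5.4,'tc8')
```

```text
[ 0.6017 -0.096   0.0365] [3.129  0.2781 0.0002] [ 0.043  -5.2182  0.5279] [-0.7368 -0.1292 -0.0486]
```

View pics/tc8.png

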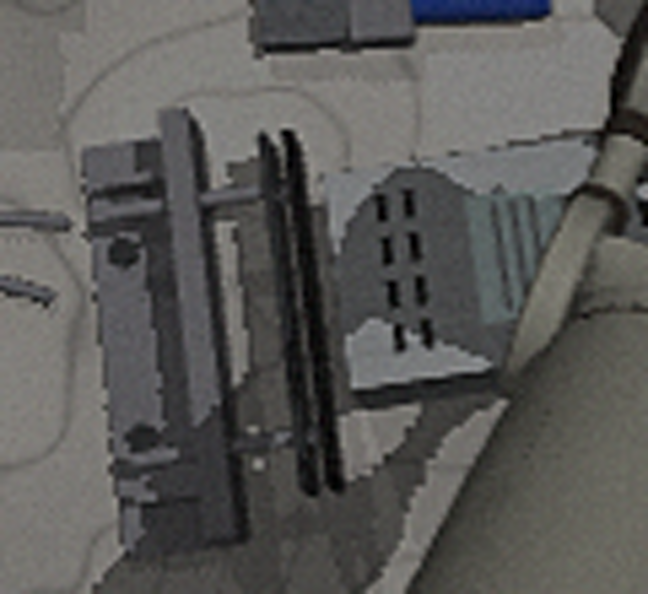

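Run:
```python
from h import *
np.set_printoptions(precision=4,suppress=True)
t=cal('top')
T=lambda x,y,z:at(t,180+(x+.5)/5.4-.5,160+(y+.5)/5.4-.5,z)[:2]
for a,b,z in((T(352,392,.08),T(327,178,.08),0),(T(342,490,.052),T(293,130,.052),0),(T(240,540,.056),T(190,108,.056),0)):
    d=b-a;print(a,b,(a+b)/2,np.hypot(*d),np.degrees(np.arctan2(d[1],d[0])))
```

```text
[0.5185 0.1023] [0.6347 0.1214] [0.5766 0.1118] 0.11774281665509394 9.308275496284407
[0.4691 0.1082] [0.6686 0.1452] [0.5689 0.1267] 0.20294867888035675 10.50296206168319
[0.4404 0.1611] [0.6787 0.2028] [0.5596 0.1819] 0.2419199719858129 9.934583039421248
```

play_rows(
  plan="80 -0.002 0.01 0 0 0 0;80 -0.004 0.02 0 0 0 0;80 -0.005 0.03 0 0 0 0;80 -0.007 0.039 0 0 0 0;80 -0.008 0.044 0 0 0 0",
)

```text
clock: 12.0
eef_pos: [0.6002, -0.0872, 0.0364]
eef_rot: [3.129, 0.278, 0.0]
wrist_force: [1.3, -4.6, -0.2]
grip_width: 0.8
```

play_rows(
  plan="80 -0.001 0.005 0 0 0 0;80 -0.002 0.01 0 0 0 0;80 -0.003 0.015 0 0 0 0",
)

```text
clock: 12.38
eef_pos: [0.5996, -0.0842, 0.0365]
eef_rot: [3.129, 0.278, 0.0]
wrist_force: [1.1, -5.7, -0.9]
grip_width: 0.8
```

play_rows(
  plan="80 -0.001 0.005 0 0 0 0;80 -0.002 0.01 0 0 0 0;80 -0.002 0.01 0 0 0 0",
)

```text
clock: 12.75
eef_pos: [0.5991, -0.0821, 0.0364]
eef_rot: [3.129, 0.278, 0.0]
wrist_force: [0.8, -3.8, 0.6]
grip_width: 0.801
```

play_rows(
  plan="80 -0.001 0.005 0 0 0 0;80 -0.002 0.01 0 0 0 0;80 -0.002 0.01 0 0 0 0",
)

```text
clock: 13.12
eef_pos: [0.5988, -0.0804, 0.0365]
eef_rot: [3.129, 0.278, 0.0]
wrist_force: [0.6, -5.9, -0.8]
grip_width: 0.801
```

play_rows(
  plan="80 -0.001 0.005 0 0 0 0;80 -0.002 0.01 0 0 0 0;80 -0.002 0.01 0 0 0 0",
)

```text
clock: 13.5
eef_pos: [0.5984, -0.0791, 0.0365]
eef_rot: [3.128, 0.277, 0.0]
wrist_force: [0.8, -8.6, -1.7]
grip_width: 0.794
```

play_rows(
  plan="80 -0.001 0.005 0 0 0 0;80 -0.001 0.007 0 0 0 0;80 -0.001 0.007 0 0 0 0",
)

```text
clock: 13.88
eef_pos: [0.5983, -0.0784, 0.0366]
eef_rot: [3.127, 0.277, 0.001]
wrist_force: [0.8, -9.8, -0.9]
grip_width: 0.798
```

play_rows(
  plan="80 -0.001 0.005 0 0 0 0;80 -0.001 0.007 0 0 0 0;80 -0.001 0.007 0 0 0 0",
)

```text
clock: 14.25
eef_pos: [0.5982, -0.0776, 0.0367]
eef_rot: [3.126, 0.277, 0.001]
wrist_force: [0.9, -12.2, -0.4]
grip_width: 0.802
```

play_rows(
  plan="80 -0.001 0.004 0 0 0 0;80 -0.001 0.005 0 0 0 0;80 -0.001 0.005 0 0 0 0;80 -0.001 0.005 0 0 0 0;80 -0.001 0.005 0 0 0 0",
)

```text
clock: 14.88
eef_pos: [0.5981, -0.077, 0.0368]
eef_rot: [3.125, 0.277, 0.001]
wrist_force: [0.2, -13.4, 0.5]
grip_width: 0.802
```

play_rows(
  plan="80 0 0 0 0 0 0;80 0 0 0 0 0 0;80 0 0 0 0 0 0",
)

```text
clock: 15.25
eef_pos: [0.5981, -0.0771, 0.0368]
eef_rot: [3.125, 0.277, 0.001]
wrist_force: [0.5, -14.4, -0.4]
grip_width: 0.801
```

Run:
```python
from h import *
np.set_printoptions(precision=4,suppress=True)
s=bot.get_state();print(s['eef_pos'],s['eef_rot'],s['wrist_force'],s['torque'])
a=snap('top','top9');b=snap('side','side9')
crop(b,230,150,130,130,4.5,'sc9')
crop(a,180,160,120,110,5.4,'tc9')
```

```text
[ 0.5981 -0.0771  0.0368] [3.1252 0.2767 0.0011] [  0.4924 -14.3529  -0.3883] [-1.9048 -0.0463 -0.293 ]
```

View pics/tc9.png

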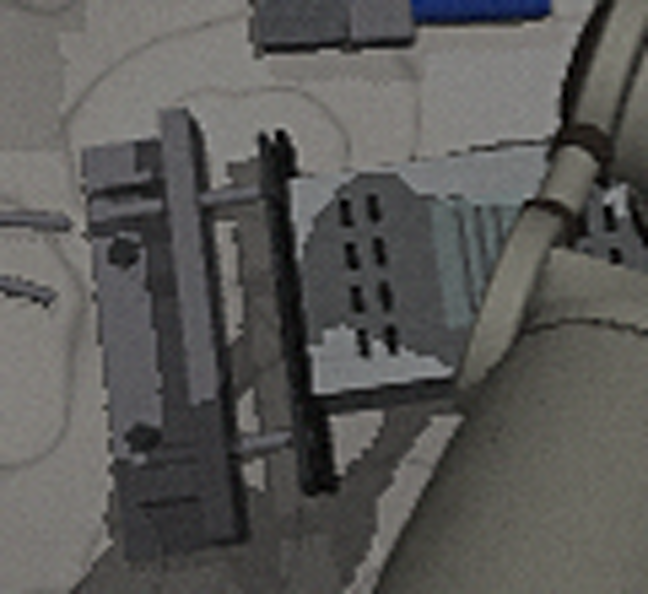

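View pics/sc9.png

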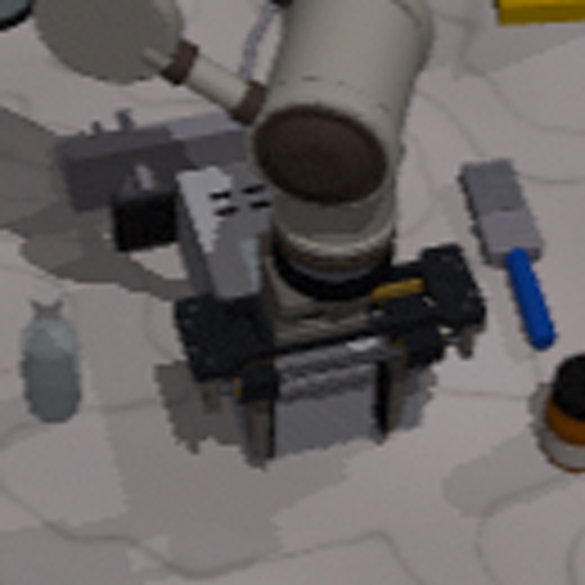

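play_rows(
  plan="80 0.001 -0.005 0 0 0 0;80 0.002 -0.01 0 0 0 0;80 0.003 -0.015 0 0 0 0;80 0.004 -0.02 0 0 0 0;80 0.004 -0.025 0 0 0 0",
)

```text
clock: 15.98
eef_pos: [0.5982, -0.0786, 0.0362]
eef_rot: [-3.128, -0.279, 0.001]
wrist_force: [-0.6, -0.0, 0.6]
grip_width: 0.8
```

play_rows(
  plan="80 0.001 -0.005 0 0 0 0;80 0.002 -0.01 0 0 0 0;80 0.004 -0.02 0 0 0 0;80 0.006 -0.035 0 0 0 0;80 0.009 -0.05 0 0 0 0",
)

```text
clock: 16.6
eef_pos: [0.6003, -0.0895, 0.0364]
eef_rot: [-3.129, -0.278, -0.0]
wrist_force: [0.3, 0.6, 0.8]
grip_width: 0.798
```

play_rows(
  plan="80 0.015 -0.08 0 0 0 0;80 0.03 -0.17 0 0 0 0;80 0.06 -0.35 0.05 0 0 0;80 0.09 -0.5 0.4 0 0 0;80 0.09 -0.5 0.8 0 0 0",
)

```text
clock: 17.23
eef_pos: [0.6172, -0.1905, 0.1667]
eef_rot: [-3.129, -0.274, 0.002]
wrist_force: [1.5, 0.2, 0.3]
grip_width: 0.803
```

play_rows(
  plan="80 0 -0.3 0.1 0 0 0;80 0 -0.6 0.2 0 0 0;80 0 -0.7 0.2 0 0 0;80 0 -0.7 0.2 0 0 0",
)

```text
clock: 17.73
eef_pos: [0.6172, -0.329, 0.205]
eef_rot: [-3.129, -0.274, 0.001]
wrist_force: [0.2, 0.4, -1.0]
grip_width: 0.799
```

Run:
```python
from h import *
np.set_printoptions(precision=4,suppress=True)
s=bot.get_state();print(s['eef_pos'],s['eef_rot'],s['wrist_force'],s['clock'])
a=snap('top','topA');b=snap('side','sideA')
crop(b,230,150,130,130,4.5,'scA')
crop(a,180,160,120,110,5.4,'tcA')
```

```text
[ 0.6172 -0.329   0.205 ] [-3.1285 -0.2741  0.0012] [ 0.2191  0.4004 -1.0418] 17.725
```

View pics/tcA.png

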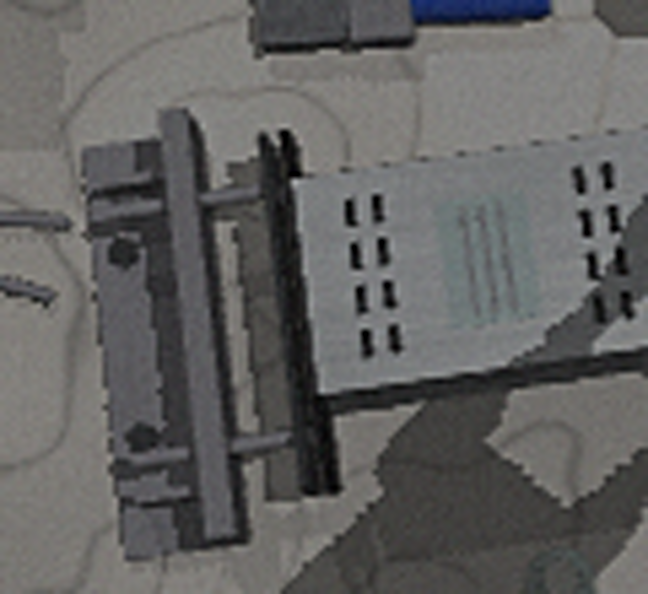

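View pics/sideA.png

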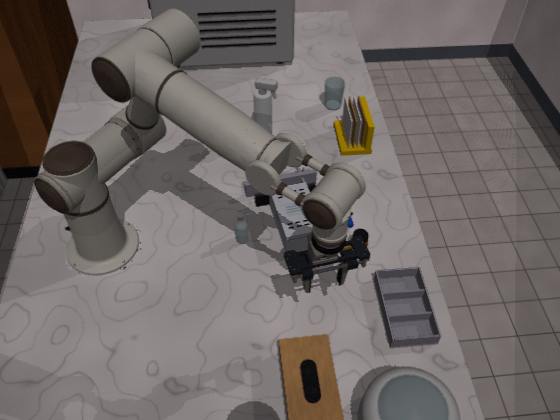

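View pics/scA.png

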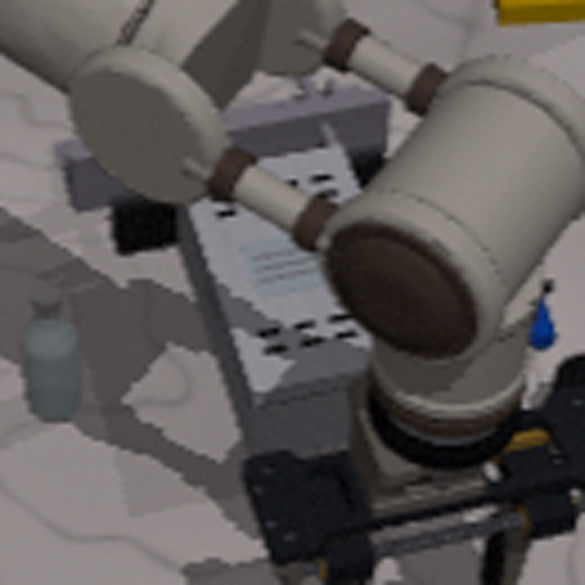

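Run:
```python
from h import *
f=lambda n:cv2.imread(f'pics/{n}.png',0).astype(np.float32)
A={n:f(n) for n in('top0','top5','top8','top9','topA')}
# crossing column of front plate's right edge on rows just above cassette / below
for n,i in A.items():
    print(n,[np.round(cv2.resize(i[r:r+1,225:245],None,fx=1,fy=1)[0]).astype(int).tolist() for r in (188,)], [np.round(i[r,234:248]).astype(int).tolist() for r in (240,245)])
```

```text
top0 [[126, 129, 124, 31, 36, 25, 71, 95, 13, 12, 31, 98, 124, 118, 113, 120, 120, 119, 105, 90]] [[41, 36, 28, 51, 56, 24, 13, 4, 47, 120, 107, 105, 105, 120], [64, 35, 38, 17, 37, 64, 20, 18, 18, 64, 114, 102, 107, 106]]
top5 [[141, 140, 136, 33, 37, 22, 77, 108, 13, 16, 31, 102, 132, 129, 132, 127, 128, 128, 120, 103]] [[41, 38, 34, 59, 60, 15, 20, 17, 38, 75, 71, 61, 61, 80], [73, 35, 39, 22, 33, 71, 4, 16, 9, 36, 72, 65, 69, 61]]
top8 [[132, 138, 137, 35, 38, 22, 77, 100, 8, 9, 28, 101, 131, 123, 124, 124, 128, 129, 114, 103]] [[45, 36, 36, 56, 55, 27, 10, 3, 57, 127, 115, 114, 115, 131], [72, 25, 14, 25, 34, 70, 7, 9, 12, 66, 119, 113, 111, 114]]
top9 [[130, 137, 132, 35, 41, 15, 20, 18, 11, 49, 135, 129, 128, 123, 123, 125, 121, 120, 119, 102]] [[45, 37, 33, 49, 20, 12, 12, 71, 113, 120, 112, 112, 109, 113], [71, 33, 43, 19, 23, 18, 15, 37, 125, 120, 105, 53, 55, 60]]
topA [[134, 141, 139, 40, 38, 32, 67, 24, 19, 17, 75, 140, 126, 125, 129, 124, 127, 127, 119, 99]] [[47, 41, 35, 49, 33, 20, 5, 43, 123, 118, 113, 117, 111, 116], [74, 37, 40, 25, 24, 28, 19, 10, 47, 123, 110, 113, 117, 115]]
```

Run:
```python
from h import *
t=cal('top')
T=lambda x,y,z:at(t,180+(x+.5)/5.4-.5,160+(y+.5)/5.4-.5,z)[:2]
for a,b in((T(319,394,.08),T(293,180,.08)),(T(640,345,.08),T(319,394,.08))):
    d=b-a;print(a,b,np.hypot(*d),np.degrees(np.arctan2(d[1],d[0])))
```

```text
[0.51691278 0.11974718] [0.63306478 0.13970211] 0.11785366166743862 9.748258582801224
[ 0.54787623 -0.04951898] [0.51691278 0.11974718] 0.17207489552890856 100.36636249953408
```

View pics/topA.png

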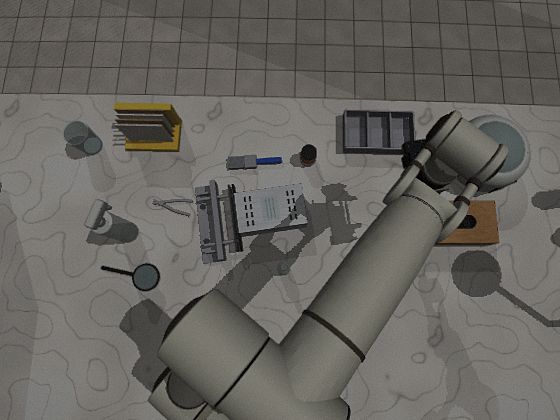

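The cassette is lying lid up at about 10°, parallel to the rail, and the bystanders are where they were. The arm is clear, so I'm handing in.

```bash
python3 -c "
from cell import bot
print(bot.sign_off(), bot.get_state()['clock'])"
```

```text
the job is handed in; nothing more can be done
the job is handed in; nothing more can be done
```

The cassette is lying on its back, lid up, square against the buffer and still pressing on it. I handed the job in at about 18 s; the hand-in gave no verdict.

- **Tip:** I pushed slowly, high on the lid, until the cassette fell towards the rail.
- **Slide and press:** I pushed it along the bench with the two open fingers turned to the rail's angle. I pressed until the wrist force read 13–14 N and held that for about 0.75 s. About 4.5 N of that was sliding friction, so roughly 9 N went into the buffer, in line with about 4 mm of travel seen in the top picture.
- **Release:** I drew the fingers back slowly and lifted the arm clear. The wrist force then read about zero.

**Last checks:**
- **Squareness:** the cassette's leading edge measures 9.7° and its long side gives 10.4°. The buffer and rail measure about 10°, with individual readings from 8.8° to 10.8°.
- **Bearing:** by pixel comparison, the buffer is still about 2 mm short of its free position, which means roughly 5 N. That is about 0.75 of a pixel, so the figure is approximate.
- **Other objects:** those visible in the last pictures stood as before. The arm hid most of the glove carton and part of the small bottle, and the arm did not come near either of them.

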